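Refit the hob knob and hold it pressed

ROBOT

A 6-joint arm with a two-finger parallel gripper is mounted at the origin on the work surface. World frame = base frame: x ahead of the robot, y to its left, z up, the work surface at z = 0. Lengths are in m, angles in rad, forces in N, time in s.
With the tool pointing down it reaches from about 0.275 to 1 m from the base axis. Payload 8.4 kg.
Tool frame: the origin (TCP) lies at the very end of the fingers, on their centre line; the grasp point (between the pads) lies 19 mm behind it (robot.grasp_offset is the distance from the TCP to the grasp point, in m); z points along the fingers, y is the line along which they close (so a half turn about z gives the same grasp; the last joint's range is limited). The gripper opens to 85 mm and grips with 20 to 120 N. Pads are 22 mm wide; open, the fingers measure 114 mm over their backs; the gripper's body (76 mm by 85 mm) begins 54 mm behind the grasp point. The pads swing forward as they close: fully open they stand 13 mm farther back than shut.
Start: joints at [1.181, 0.353, 1.633, -0, 1.155, -0.002], TCP at [0.236, 0.579, 0.231] pointing down, gripper open.
Joint ranges: [-2.63, 2.63], [-0.92, 2.1], [0.06, 2.66], [-1.3, 4.44], [0, 2.69], [-3.02, 3.02]. Speed limits (rad/s): [2.22, 2.22, 2.79, 3.14, 3.14, 3.14].

INTERFACE

Orientations are given as a unit quaternion [x, y, z, w].
In Python, from station import robot, vision gives the robot as it stands. Calls block until the motion is done:
- robot.movep(position, orientation): joint-space move of the TCP to a pose.
- robot.movel(position, ori=None, vel=0.15, contact_N=None): straight line of the TCP; ori=None keeps the orientation; vel is the mean speed in m/s. With contact_N (N) it stops when the force on the tool has changed by that much, and returns True; else False.
- robot.movej(angles): joint-space move.
- robot.gripper_open() and robot.close(): open the fingers fully, or close them until they stop; the grip force is fixed at half the most.
- robot.pause(seconds).
- robot.ik(position, orientation): joint angles nearest the present ones, or None.
- vision.capture(name): name is "side" or "top"; returns a dict with "img" (400x640x3 uint8, red, green, blue), "z_map" (400x640 float32, m along the optical axis (not along the pixel's ray), 0 where there is no reading), "intrinsics" (3x3 intrinsics, pixels), "camera_from_world" (4x4, takes a point from world to camera coordinates). Camera axes: x right, y up, looking along -z (the intrinsics and any distortion apply to the point x, -y, -z); pixel columns grow to the right and rows downward; lengths in m; the calibration is good to about 2 mm. A picture is of the moment at which its call begins.
A pose or a line that the arm cannot do raises robot.PlanningError and nothing moves.
- robot.finish_job(): hands the job in; it is judged then, once.
Readings, each from a call of its own:
- robot.read_time_s(): time.
- robot.read_q(): joint angles.
- robot.read_qvel(): joint speeds.
- robot.read_tau(): joint torques, N m.
- robot.read_tool_pos(): TCP position.
- robot.read_eef_rot(): TCP orientation.
- robot.read_contact_force(): force on the tool from outside, world axes, zero at the start.
- robot.read_torque(): the same for the moment, N m.
- robot.read_finger_gap(): finger opening in m.
- robot.read_grip_force(): force on a finger pad.
Only numpy, scipy, OpenCV 4.12 (cv2) and the standard library are available. Lean on these libraries where they do the work, as an engineer would, in place of code of your own. Each camera call takes 0.05 s, during which the arm holds its last target. There are 200 camera calls.

TASK

First check that the gas hob is cold: pick up the contactless thermometer, hold its lens steady about 10 cm above the middle of the burner, pointing at it, for two seconds, and lay the thermometer back down on the worktop (put it down, do not drop it). Then take the loose control knob, turn it so that the flat in its bore matches the flat of the D-shaped spindle on the hob, push it fully home and press it down against the spring as one does to light the gas; finish while still holding the knob pressed down, do not let go. Leave everything else on the worktop where it is.

Things in the scene. Friction and masses are not known exactly. Their poses are not given: they have to be found in the camera images.
- thermometer_mid (a point): centre (half-way up) of the contactless thermometer: loose white flat wand lying on the worktop, 150 mm long, 28 mm wide with parallel straight sides, 26 mm thick, 90 g. +x runs along it from its square end (x = -75 mm, black display on top) to its rounded nose (tip at x = +75 mm, radius 14 mm), z up. It balances here; grasp it here across its width
- thermometer: the same thermometer, origin at the centre of its underside, 13 mm below its centre
- lens (a point): the lens of the thermometer: a small disc in the underside of the rounded nose, 61 mm from the thermometer's centre along its +x and 13 mm below the centre; same axes as the thermometer; it looks along -z, straight down out of the underside
- burner_top (a point): top centre of the hob's burner cap, 78 mm above the worktop; the round dark cap is 60 mm across, amid four pan-support bars (tops 86 mm above the worktop, within 102 mm of here). The hob is a fixed steel box 240 (x) x 340 (y) x 60 mm high along this frame's axes, centred at x = -15, y = -65 mm from here; the spindle stands at x = -65, y = -180 mm
- knob_mid (a point): point on the bore axis, half-way up (18 mm above the underside), of the loose black cooker knob, standing upright on the worktop, 90 g: round skirt 60 mm across, 8 mm high; above it a grip bar up to 36 mm above the underside, 26 mm wide, its flat sides facing +y and -y (from x = -22 to +28 mm). The bar has a pointed nose at x = +41 mm (grey line on top), a blunt round end at -35 mm
- knob_bore_end (a point): closed upper end of the knob's D-shaped bore, on its axis, 20 mm above the underside; same axes as the knob. It meets the spindle's tip when the knob is fully home. The bore is 18 mm round, open underneath, 20 mm deep; its flat is on the nose (+x) side, 5 mm from the axis
- spindle_tip (a point): top centre of the hob's upright D-shaped steel spindle, 90 mm above the worktop, 30 mm above the hob's top: 16 mm round with one flat on its +x side, 4 mm from the axis (1 mm clearance all round in the bore; top 3 mm stepped in by 1.2 mm). The knob fits only with its nose (+x) along the spindle's +x, within about 0.12 rad. Knob home: its underside is 70 mm above the worktop
- valve (a joint): angle of the spindle about the vertical relative to the hob, rad, 0 = spindle's +x along the hob's +x, growing anticlockwise from above; stiff (0.25 N m), no need to turn it. A 44 mm aluminium collar at the spindle's foot turns with it, a dark line on it marks the flat's side
- spindle (a joint): how far the spindle is pressed down, m: 0 = up, 0.005 = end of travel; sprung, about 3.6 N to start moving and 9.6 N fully pressed
- rolling_pin: olive-wood rolling pin, 400 mm long, 54 mm across, lying at the back; leave alone. Origin under its middle
- scraper: steel bench scraper with wooden grip, 120 x 150 mm, 22 mm high, lying at the left; leave alone
- mat_roller: green roller for silicone mats with wooden handle, 220 mm long, 42 mm across, at the right; leave alone
- weight_jar: white ceramic jar of pie weights, 90 mm across, 130 mm high, behind the loose things; leave alone. Origin under its middle
- spice_jar: small amber spice jar, 38 mm across, 55 mm high, standing between knob and thermometer; leave alone. Origin under its middle
- mug: white mug, 80 mm across, 90 mm high, at the left; leave alone. Origin under its middle
Mind the look-alikes: they are no part of the job. Of the things that look like the thermometer, the largest one is meant.

How it is judged:
By the outcome, as a careful person would: the job done as asked, in the order asked, and still so for the second after the job is handed in, while the arm keeps its last pose, push and grip.
It also fails if it takes over 72 s, if anything falls off the work surface, if the arm or the gripper's body presses on something with over 40 N, if the wrist force passes 120 N, or if a joint passes its speed limit or range.

## Working session

There is one attempt and no reset: what is moved stays moved. The work goes in short steps, each a Python script; the robot and the scene stay as the last script left them, time stands still between calls to the robot, and variables do not carry over. Pictures are saved under pics/ and viewed, at most 10 in all, crops included, and the job is handed in when it is done.

```bash
mkdir -p pics; ls; cat > h.py <<'E'
import numpy as np, cv2
from station import robot, vision
def cap(n): return vision.capture(n)
def save(c,f,roi=None,s=1):
    im=c["img"][:,:,::-1]
    if roi: im=im[roi[1]:roi[3],roi[0]:roi[2]]
    cv2.imwrite("pics/"+f,cv2.resize(im,None,fx=s,fy=s,interpolation=cv2.INTER_CUBIC))
def ray(c,u,v):
    K=c["intrinsics"];T=c["camera_from_world"]
    d=np.array([(u-K[0,2])/K[0,0],-(v-K[1,2])/K[1,1],-1.])
    R=T[:3,:3]; return -R.T@T[:3,3], R.T@d
def onplane(c,u,v,z):
    o,d=ray(c,u,v); return o+d*(z-o[2])/d[2]
def cloud(c):
    K=c["intrinsics"];T=c["camera_from_world"];z=c["z_map"]
    v,u=np.mgrid[:z.shape[0],:z.shape[1]]
    p=np.stack([(u-K[0,2])/K[0,0]*z,-(v-K[1,2])/K[1,1]*z,-z],-1)
    w=(p-T[:3,3])@T[:3,:3]; w[z==0]=np.nan; return w
def proj(c,p):
    K=c["intrinsics"];T=c["camera_from_world"];q=T[:3,:3]@p+T[:3,3]
    return K[0,0]*q[0]/-q[2]+K[0,2], K[1,2]-K[1,1]*q[1]/-q[2]
def quat(yaw): # tool down, tool y axis at world angle yaw+90deg; tool x along yaw
    from scipy.spatial.transform import Rotation as R
    return (R.from_euler('z',yaw)*R.from_euler('x',np.pi)).as_quat()
E
python3 - <<'E'
from h import *
for n in("top","side"):
    c=cap(n); save(c,n+"0.png",s=1.25); print(n,c["intrinsics"].tolist(),np.round(c["camera_from_world"],3).tolist(),[k for k in c])
    o,_=ray(c,0,0);print(o)
print(robot.read_eef_rot(),robot.read_time_s(),robot.grasp_offset)
E
```

```text
pics
top [[427.3123591356071, 0.0, 317.9315106334374], [0.0, 427.3123591356071, 209.27884811501215], [0.0, 0.0, 1.0]] [[-0.009, -1.0, 0.011, -0.007], [0.99, -0.008, 0.14, -0.56], [-0.14, 0.012, 0.99, -1.459], [0.0, 0.0, 0.0, 1.0]] ['img', 'z_map', 'intrinsics', 'camera_from_world']
[0.35120651 0.00546407 1.52289558]
side [[380.135658013344, 0.0, 312.7639479700669], [0.0, 380.135658013344, 204.5873707938505], [0.0, 0.0, 1.0]] [[0.987, -0.157, -0.014, -0.54], [0.107, 0.599, 0.794, -0.118], [-0.116, -0.786, 0.608, -1.284], [0.0, 0.0, 0.0, 1.0]] ['img', 'z_map', 'intrinsics', 'camera_from_world']
[ 0.39617353 -1.02284392  0.86622601]
[ 1.92670118e-01  9.81263381e-01 -6.22333061e-04 -1.26920766e-04] 0.1 0.0187
```

View pics/top0.png

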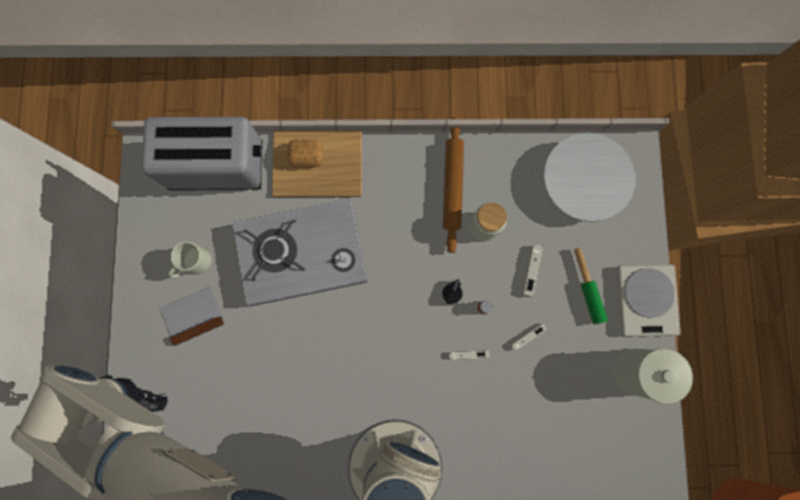

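View pics/side0.png

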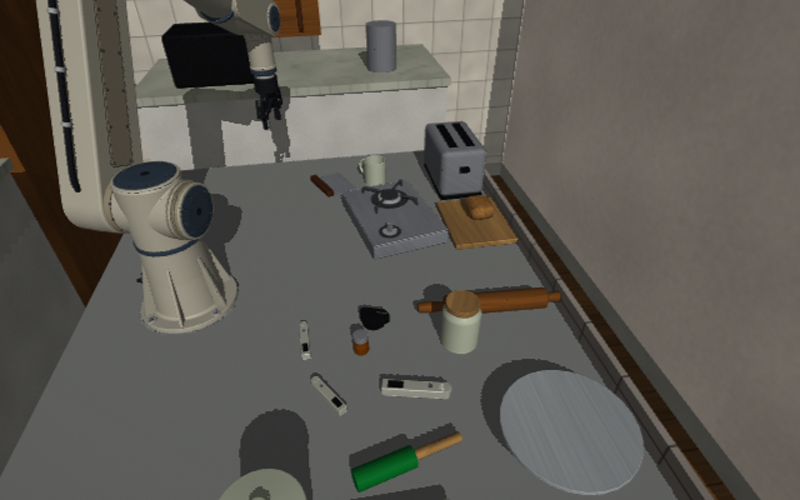

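The top view (drawn at 1.25×) shows three white wands, at (532,270), (529,336) and (468,354). The one at (532,270) looks longest. The knob is at (453,291), the burner at (275,250), the spindle at (343,259) and the spice jar at (484,307). Next I'll measure them and check one enlarged crop.

```bash
cat > m.py <<'E'
from h import *
c=cap("top"); im=c["img"].astype(int)
w=cloud(c)
# white wands: bright, on table region
roi=np.zeros(im.shape[:2],bool); roi[185:300,345:445]=1
m=((im.min(2)>135)&roi).astype(np.uint8)
m2=cv2.morphologyEx(m,cv2.MORPH_CLOSE,np.ones((7,7),np.uint8))
n,l,s,ce=cv2.connectedComponentsWithStats(m2)
for i in range(1,n):
    if s[i,4]<40: continue
    vv,uu=np.nonzero(l==i)
    P=np.array([onplane(c,u,v,.026)[:2] for u,v in zip(uu,vv)])
    (cx,cy),(a,b),ang=cv2.minAreaRect((P*1000).astype(np.float32))
    bl=[(u,v) for u,v in zip(uu,vv) if im[v,u].max()<90]
    B=np.mean([onplane(c,u,v,.026)[:2] for u,v in bl],0)*1000 if bl else None
    print("wand",ce[i].round(1),"xy",round(cx),round(cy),"dims",round(a),round(b),ang.__round__(1),"display",B,"z",np.nanmax(w[l==i][:,2]).round(3))
# knob
roi=np.zeros(im.shape[:2],bool); roi[215:250,340:375]=1
k=(im.max(2)<55)&roi
vv,uu=np.nonzero(k); print("knob px",uu.mean(),vv.mean(),k.sum()); P=w[k]; print(np.nanmean(P,0),np.nanmax(P[:,2]))
top=(w[:,:,2]>.026)&roi&(w[:,:,2]<.05); P=w[top];print("knob>26mm",top.sum(),P.mean(0),P[:,2].max())
(cx,cy),d,ang=cv2.minAreaRect((P[:,:2]*1000).astype(np.float32));print(cx,cy,d,ang)
# hob top plane
roi=np.zeros(im.shape[:2],bool); roi[150:250,180:300]=1
hm=(abs(w[:,:,2]-.06)<.008)&roi
P=w[hm];print("hob",hm.sum(),np.median(P[:,2]));print(cv2.minAreaRect((P[:,:2]*1000).astype(np.float32)))
sp=(w[:,:,2]>.08)&roi; sp[:, :255]=0; P=w[sp];print("spindle",sp.sum(),P.mean(0) if sp.sum() else "")
a=cv2.resize(im[190:295,340:445].astype(np.uint8)[:,:,::-1],None,fx=5,fy=5,interpolation=cv2.INTER_CUBIC)
b=cv2.resize(im[155:250,180:300].astype(np.uint8)[:,:,::-1],(270*1,214),interpolation=cv2.INTER_CUBIC)
b2=cv2.resize(im[190:225,257:292].astype(np.uint8)[:,:,::-1],(270,270),interpolation=cv2.INTER_CUBIC)
o=np.zeros((525,795,3),np.uint8);o[:,:525]=a;o[:214,525:]=b;o[220:490,525:]=b2
cv2.imwrite("pics/crop1.png",o)
E
python3 m.py
```

```text
wand [427.8 212.4] xy 538 -397 dims 28 145 75.5 display None z 0.035
wand [419.5 272.3] xy 338 -364 dims 19 73 32.3 display None z 0.029
wand [370.6 283.9] xy 301 -191 dims 21 72 3.0 display None z 0.025
knob px 361.11386138613864 234.05940594059405 202
[ 0.47321962 -0.16331441  0.02452191] 0.04162053585751608
knob>26mm 141 [ 0.47344193 -0.1651237   0.03530233] 0.0447094708843309
474.38250732421875 -165.5921630859375 (25.300918579101562, 71.7950439453125) 69.3526611328125
hob 5942 0.05977447942807972
((589.8367309570312, 262.3553466796875), (239.14028930664062, 338.22381591796875), 11.299199104309082)
spindle 15 [0.56242746 0.13942331 0.08768616]
```

View pics/crop1.png

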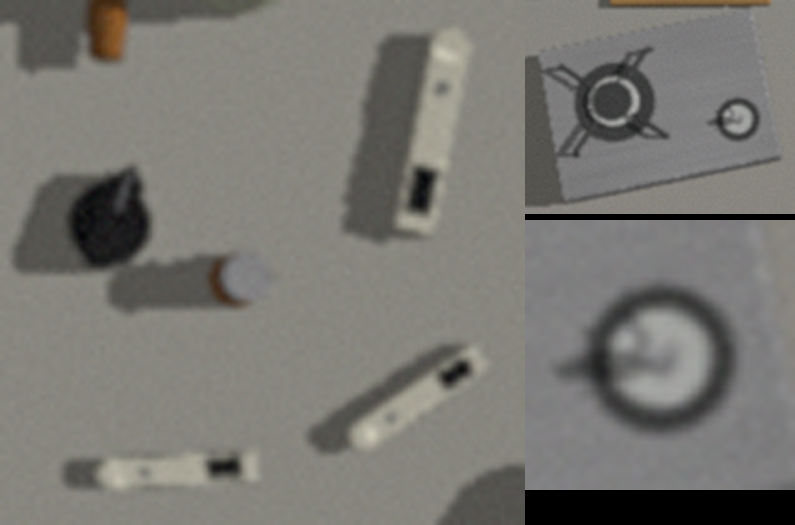

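The crop confirms it: the wand at (427,212) in the raw picture measures 145×28 mm, while the ones at (419,272) and (371,284) measure about 73×20 mm between end features. So the first is the thermometer, with its nose away from the robot and its display end near it. The hob box (239×338 mm, centre 590,262, yaw 11.3°) predicts the spindle at (563,140), and I measured (562,139). The dark line on the collar isn't clear yet, so I'll look closer.

```bash
python3 - <<'E'
from h import *
S=[cap("side") for _ in range(8)];T=[cap("top") for _ in range(8)]
def avg(L): return np.mean([c["img"] for c in L],0)
o=[]
for L in(T,S):
    c=L[0];u,v=proj(c,np.array([.563,.1395,.075]));print(u,v)
    im=avg(L).astype(np.uint8)
    p=cv2.getRectSubPix(im,(24,24),(u,v))[:,:,::-1]
    p=cv2.normalize(p,None,0,255,cv2.NORM_MINMAX)
    o.append(cv2.resize(p,(396,396),interpolation=cv2.INTER_CUBIC))
cv2.imwrite("pics/sp.png",np.hstack(o))
# wand & knob by averaged depth
c=T[0];d=dict(c);d["z_map"]=np.median([t["z_map"] for t in T],0);w=cloud(d)
def rect(box,z0,z1):
    m=(w[:,:,2]>z0)&(w[:,:,2]<z1);r=np.zeros_like(m);u0,v0,u1,v1=box;r[v0:v1,u0:u1]=1
    P=w[m&r];print(m.sum(),P.mean(0),cv2.minAreaRect((P[:,:2]*1000).astype(np.float32)))
    q=P[:,:2]-P[:,:2].mean(0);e=np.linalg.eigh(q.T@q)[1][:,1];print("axis deg",np.degrees(np.arctan2(e[1],e[0])))
rect((412,190,440,245),.02,.04)
rect((340,215,375,250),.026,.05)
im=avg(T);g=im.min(2)
m=(g>130);r=np.zeros_like(m);r[190:240,412:440]=1
vv,uu=np.nonzero(m&r);P=np.array([onplane(c,u,v,.026)[:2] for u,v in zip(uu,vv)])*1000
print(cv2.minAreaRect(P.astype(np.float32)))
E
```

```text
273.7234433943029 207.37223348272926
310.94641662109666 181.64171074786148
5935 [ 0.53418491 -0.39252696  0.02533201] ((535.8040771484375, -393.8625793457031), (28.572254180908203, 147.19393920898438), 76.0076675415039)
axis deg 166.2535348525417
6189 [ 0.47356659 -0.16506582  0.03541334] ((474.5823059082031, -165.49916076660156), (25.20763397216797, 71.30106353759766), 70.43309783935547)
axis deg 160.2303858999676
((537.9736938476562, -398.844970703125), (28.536340713500977, 148.64840698242188), 77.34237670898438)
```

View pics/sp.png

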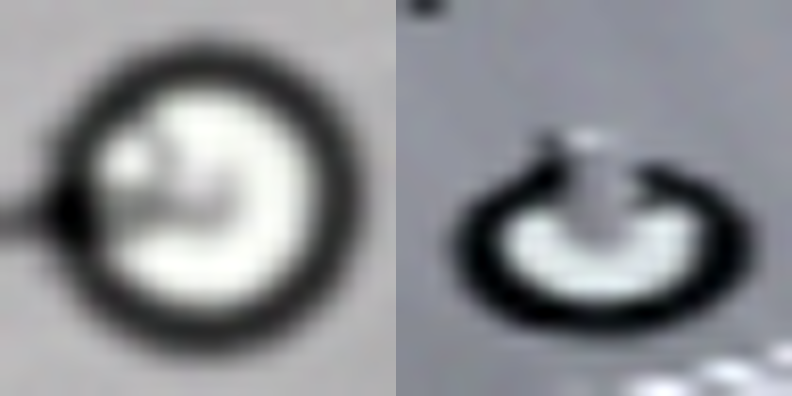

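In this crop of the spindle, the collar is a light disc inside a dark ring. The band running left from (200,210) is the spindle's shadow. A second faint dark streak goes up-left, near (155,135). I'll check it with an angular intensity profile on the collar plane.

```bash
python3 - <<'E'
from h import *
L={n:[cap(n) for _ in range(6)] for n in("top","side")}
for n in L:
    c=L[n][0];im=np.mean([x["img"] for x in L[n]],0).mean(2).astype(np.float32)
    # dark ring centroid
    u,v=proj(c,np.array([.563,.1395,.064]));print(n,u,v)
    vv,uu=np.mgrid[:400,:640];m=(im<105)&(np.hypot(uu-u,(vv-v))<12)
    P=np.array([onplane(c,a,b,.062)[:2] for a,b in zip(uu[m],vv[m])])*1000
    print(cv2.minEnclosingCircle(P.astype(np.float32)))
    for r in(11,14,17,19):
        row=[]
        for a in range(0,360,12):
            p=np.array([.563+r/1e3*np.cos(np.radians(a)),.1395+r/1e3*np.sin(np.radians(a)),.068])
            x,y=proj(c,p);row.append(int(cv2.getRectSubPix(im,(1,1),(x,y))[0,0]))
        print(r,row)
E
```

```text
top 274.0169131524498 207.83199698951623
((563.2679443359375, 141.52976989746094), 36.77272033691406)
11 [158, 153, 142, 127, 129, 128, 117, 106, 98, 107, 122, 142, 155, 157, 159, 158, 157, 156, 156, 155, 154, 154, 154, 153, 152, 152, 152, 154, 156, 157]
14 [161, 157, 141, 131, 135, 141, 130, 109, 99, 105, 125, 147, 160, 161, 162, 161, 161, 162, 162, 160, 159, 160, 161, 159, 158, 158, 158, 158, 159, 159]
17 [160, 158, 145, 127, 141, 152, 139, 108, 98, 101, 121, 148, 152, 152, 152, 153, 155, 159, 158, 157, 157, 158, 158, 158, 158, 158, 157, 157, 158, 160]
19 [156, 152, 138, 121, 137, 152, 135, 98, 86, 91, 116, 133, 136, 135, 139, 140, 146, 146, 148, 147, 147, 149, 146, 148, 152, 153, 154, 151, 151, 154]
side 310.9971870547399 184.08762746021864
((561.6616821289062, 143.85833740234375), 77.0843276977539)
11 [100, 87, 79, 80, 86, 89, 85, 81, 79, 73, 69, 70, 81, 98, 111, 111, 110, 108, 107, 105, 102, 100, 97, 96, 97, 100, 101, 104, 106, 106]
14 [101, 81, 62, 71, 89, 90, 86, 81, 77, 64, 58, 58, 72, 92, 107, 111, 114, 114, 113, 114, 110, 107, 104, 102, 106, 109, 111, 112, 111, 110]
17 [100, 77, 60, 61, 81, 91, 87, 81, 72, 51, 44, 49, 57, 74, 91, 101, 110, 114, 114, 114, 113, 111, 110, 109, 111, 113, 113, 113, 113, 111]
19 [98, 74, 56, 53, 70, 88, 88, 81, 67, 45, 37, 45, 44, 59, 76, 91, 103, 109, 112, 114, 114, 113, 113, 112, 112, 113, 113, 113, 113, 110]
```

The line on the collar stands out in both views: about 36° in world axes from the top, and 30° with more error from the side. The shadow is at 96°. So the spindle's +x is at about 36° and the valve reads about 0.43 rad. Next I'll grasp the thermometer at (0.537, -0.397), yaw -13.5°.

```bash
python3 - <<'E'
from h import *
q=quat(np.radians(-13.5)); x,y=.537,-.397
print("t",robot.read_time_s())
robot.movep([x,y,.25],q); print("t",robot.read_time_s(),robot.read_q())
robot.movel([x,y,.04],vel=.2)
print("contact",robot.movel([x,y,.003],vel=.06,contact_N=8),robot.read_tool_pos())
robot.close(); print("gap",robot.read_finger_gap(),robot.read_grip_force(),robot.read_contact_force(),robot.read_time_s())
robot.movel([x,y,.06],vel=.1); print("gap",robot.read_finger_gap())
c=cap("side"); u,v=map(int,proj(c,np.array([x,y,.06]))); save(c,"g1.png",(u-60,v-60,u+60,v+50),4)
print(robot.read_time_s(),u,v)
E
```

```text
t 1.55
t 5.1 [-6.37790328e-01  4.03708060e-01  1.51550153e+00  1.44427182e-04
  1.22242318e+00  1.16746277e+00]
contact False [ 0.53707646 -0.39704403  0.00292162]
gap 0.026796786966168877 61.079556941986084 [0.04311287 0.33011152 3.86918934] 7.6333
gap 0.02680285549952494
8.4 332 299
```

View pics/g1.png

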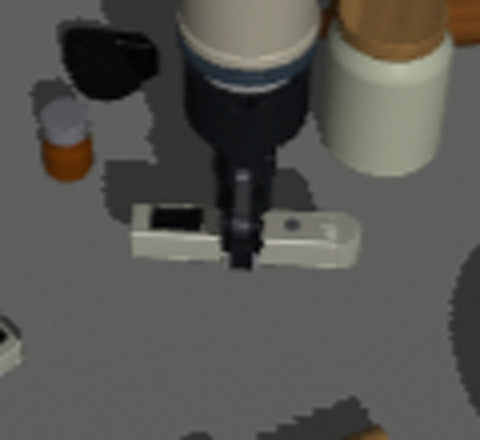

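The thermometer is held level at its middle: its ends are at columns 132 and 360, and the pad is at 243. Next I'll hold it over the burner and bring it back.

```bash
python3 - <<'E'
from h import *
a=np.radians(20); b=np.array([.592,.329]); p=b-.061*np.array([np.cos(a),np.sin(a)])
robot.movel([.537,-.397,.25],vel=.25)
robot.movep([*p,.26],quat(a)); 
robot.movel([*p,.181],vel=.12); robot.pause(.3); print(robot.read_time_s(),robot.read_tool_pos())
c=cap("side"); save(c,"hold.png",(220,100,380,220),4)
t=cap("top"); im=t["img"]; cv2.imwrite("pics/hold.png",np.hstack([cv2.resize(cv2.imread("pics/hold.png"),(400,300)),cv2.resize(im[140:260,160:320,::-1],(400,300),interpolation=cv2.INTER_CUBIC)]))
print("burner px",proj(t,np.array([*b,.078])),"lens exp",proj(t,np.array([*b,.204])))
E
```

```text
12.9167 [0.53492933 0.30826618 0.1815945 ]
burner px (np.float64(218.17913611628688), np.float64(199.279797520757)) lens exp (np.float64(209.28532572607708), np.float64(192.71821798221606))
```

View pics/hold.png

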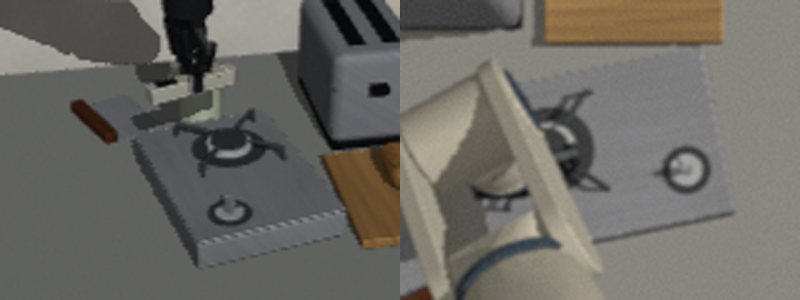

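The side crop puts the nose tip at (235,72), with the lens just behind it, right above the burner cap at (228,140). I'll hold it there for the two seconds, then lay it back in its place and check it.

```bash
python3 - <<'E'
from h import *
robot.pause(2.3)
p=robot.read_tool_pos(); robot.movel([p[0],p[1],.25],vel=.2)
q=quat(np.radians(-13.5)); x,y=.537,-.397
robot.movep([x,y,.25],q); robot.movel([x,y,.03],vel=.2)
print("contact",robot.movel([x,y,.003],vel=.03,contact_N=5),robot.read_tool_pos(),robot.read_finger_gap())
robot.pause(.2);robot.gripper_open(); robot.movel([x,y,.25],vel=.25)
print(robot.read_time_s())
# above the knob
k=np.array([.4715,-.1645]); robot.movep([*k,.16],quat(np.radians(-20)))
print(robot.read_time_s(),robot.read_q())
c=cap("side"); save(c,"put.png",(240,200,400,320),4)
E
```

```text
contact True [ 0.5366638  -0.39675555  0.00345106] 0.027318602278298427
22.3333
23.3417 [-3.39402060e-01  2.46181682e-01  1.96394475e+00 -2.98931921e-04
  9.30018510e-01  1.58043109e+00]
```

View pics/put.png

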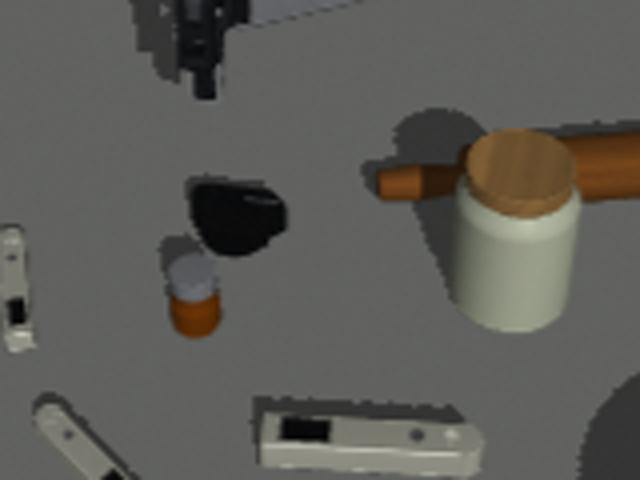

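The thermometer lies flat where it was, and the knob and spice jar haven't moved. Now I'll grasp the knob, checking the jar clearance first.

```bash
python3 - <<'E'
from h import *
c=cap("top");j=onplane(c,388.6,245.4,.055);k=np.array([.4717,-.1645]);a=np.radians(-20)
d=j[:2]-k;print("jar",j,"in knob frame",d@[np.cos(a),np.sin(a)],d@[-np.sin(a),np.cos(a)])
robot.movel([*k,.05],vel=.2)
print("contact",robot.movel([*k,.013],vel=.05,contact_N=6),robot.read_tool_pos())
robot.close();print("gap",robot.read_finger_gap(),robot.read_grip_force(),robot.read_contact_force())
robot.movel([*k,.09],vel=.12);print(robot.read_finger_gap(),robot.read_contact_force(),robot.read_torque(),robot.read_time_s())
c=cap("side"); u,v=map(int,proj(c,np.array([*k,.09]))); save(c,"kn.png",(u-40,v-30,u+40,v+30),8); print(u,v)
print("exp: axis under, nose tip top",proj(c,np.array([*k,.077])),proj(c,np.array([*(k+.041*np.array([np.cos(a),np.sin(a)])),.113])))
E
```

```text
jar [ 0.43084623 -0.25343028  0.055     ] in knob frame -0.007974043525562377 -0.09753994254622786
contact False [ 0.471798   -0.16451924  0.01304397]
gap 0.025013753622760683 59.5920242392458 [-0.74247152  0.67787503  5.4445951 ]
0.02503448835124736 [ 0.07258323 -0.27018629 -1.05794113] [ 0.02158332 -0.00501179 -0.00750921] 26.4083
296 235
exp: axis under, nose tip top (np.float64(296.7042654472567), np.float64(238.85155900060062)) (np.float64(309.6175817326043), np.float64(231.56413735475297))
```

View pics/kn.png

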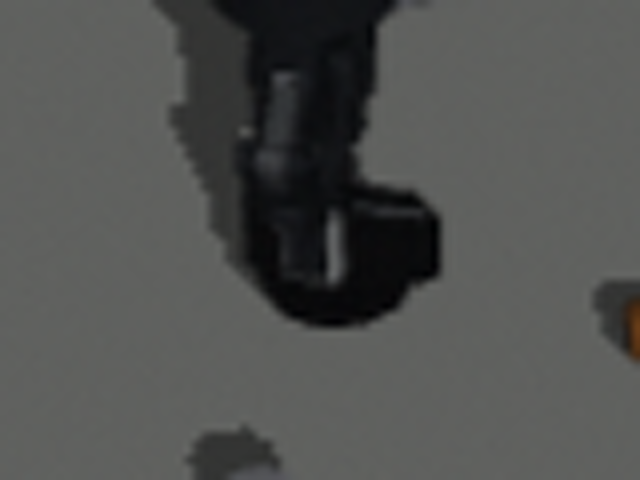

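The knob is held; its nose tip shows at (438,225) in the crop, about 1 px right of where I expected. I'll hover it over the spindle with its nose at 36° and measure the skirt's lower edge in the side view.

```bash
python3 - <<'E'
from h import *
s=np.array([.5633,.1397]);a=np.radians(36)
robot.movel([.4717,-.1645,.17],vel=.25)
robot.movep([*s,.19],quat(a));robot.pause(.3)
print(robot.read_tool_pos(),robot.read_time_s(),robot.read_q())
c=cap("side");im=c["img"].max(2)
tp=robot.read_tool_pos();zu=tp[2]-.013
u,v=proj(c,np.array([*tp[:2],zu]));print("exp underside centre",u,v)
save(c,"hv.png",(int(u)-32,int(v)-24,int(u)+32,int(v)+24),10);print("crop origin",int(u)-32,int(v)-24)
th=np.linspace(0,2*np.pi,72);E=np.array([proj(c,np.array([tp[0]+.03*np.cos(t),tp[1]+.03*np.sin(t),zu])) for t in th])
print("exp skirt u",E[:,0].min(),E[:,0].max(),"vmax",E[:,1].max())
for r in range(int(v)-6,int(v)+12):
    xs=np.nonzero(im[r,int(u)-25:int(u)+25]<45)[0]+int(u)-25
    ex=[]
    for i in range(72):
        p,q=E[i],E[(i+1)%72]
        if (p[1]-r)*(q[1]-r)<0: ex.append(p[0]+(q[0]-p[0])*(r-p[1])/(q[1]-p[1]))
    print(r,xs.min() if len(xs) else "",xs.max() if len(xs) else "","exp",np.round(sorted(ex),1))
E
```

```text
[0.5633821  0.13882176 0.19005113] 28.4333 [ 2.39038243e-01  3.26993800e-01  1.77100174e+00 -5.57831734e-05
  1.04357462e+00  1.18306922e+00]
exp underside centre 310.58059148989184 157.84622744067178
crop origin 278 133
exp skirt u 302.1401568212812 319.02282487103776 vmax 162.23122625998758
151 290 319 exp []
152 290 319 exp []
153 290 321 exp []
154 299 322 exp [307.3 314.3]
155 298 324 exp [304.6 316.9]
156 297 320 exp [303.1 318.2]
157 296 323 exp [302.4 318.9]
158 296 327 exp [302.1 319. ]
159 296 330 exp [302.4 318.7]
160 296 331 exp [303.1 317.9]
161 297 332 exp [304.5 316.3]
162 297 332 exp [307.6 313.1]
163 298 322 exp []
164 300 320 exp []
165 300 318 exp []
166 302 311 exp []
167   exp []
168   exp []
```

View pics/hv.png

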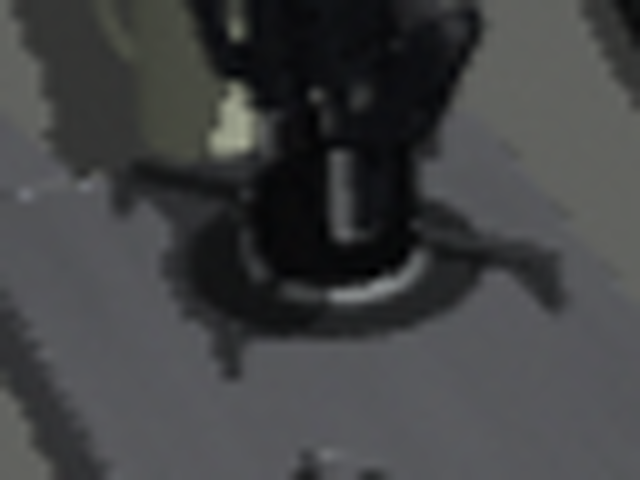

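The skirt spans columns 302–319, centred at 310.65 against an expected 310.6, so the knob is held where I assumed. The side view puts the collar about 1 mm further in x. I'll lower until contact, then do a small spiral search if it hasn't dropped in.

```bash
cat > ins.py <<'E'
from h import *
a=np.radians(36); s=np.array([.564,.1395])
robot.movel([*s,.112],ori=quat(a),vel=.12);robot.pause(.2);print(robot.read_tool_pos(),robot.read_time_s())
pts=[(0,0)]+[(r*np.cos(t),r*np.sin(t)) for r,n in((1.5,5),(3,8)) for t in np.arange(n)*2*np.pi/n]
for dx,dy in pts:
    p=s+np.array([dx,dy])/1e3
    robot.movel([*p,.106],vel=.06)
    hit=robot.movel([*p,.084],vel=.03,contact_N=6)
    tp=robot.read_tool_pos();F=robot.read_contact_force();M=robot.read_torque()
    print((round(dx,1),round(dy,1)),hit,np.round(tp*1e3,1),np.round(F,1),np.round(M,2),round(robot.read_time_s(),1),flush=True)
    if tp[2]<.0985 or robot.read_time_s()>46: break
E
python3 ins.py
```

```text
[0.56457117 0.13964968 0.11286766] 29.4833
(0, 0) True [564.4 139.6  99.2] [-0.5 -0.4  7.9] [-0.02  0.13 -0.03] 30.1
(np.float64(1.5), np.float64(0.0)) True [565.5 139.5  99.8] [-0.7  0.2  6.6] [-0.05  0.14 -0.02] 30.8
(np.float64(0.5), np.float64(1.4)) True [564.4 140.9  99.8] [-0.4  0.7  6.5] [-0.07  0.15 -0.05] 31.4
(np.float64(-1.2), np.float64(0.9)) True [562.8 140.3  99.4] [-1.  -0.8  6.5] [-0.13  0.17  0.02] 32.0
(np.float64(-1.2), np.float64(-0.9)) True [562.9 138.3  96.1] [-0.8 -1.1  6. ] [-0.19  0.14  0.  ] 32.7
```

At the offset (-1.2, -0.9) the knob sank about 3.5 mm further, so the stepped tip has entered. I'll refine around there.

```bash
cat > ins2.py <<'E'
from h import *
from scipy.spatial.transform import Rotation as R
base=np.array([.5628,.1382])
for dx,dy,da in [(-.8,-.8,0),(-.8,.2,0),(0,-1.2,0),(-1.6,-1.6,0),(-1,-.5,5),(-1,-.5,-5),(.8,-1.2,0)]:
    p=base+np.array([dx,dy])/1e3; q=quat(np.radians(36+da))
    robot.movel([*p,.1015],ori=q,vel=.06)
    hit=robot.movel([*p,.083],vel=.03,contact_N=7)
    tp=robot.read_tool_pos();F=robot.read_contact_force();M=robot.read_torque()
    print((dx,dy,da),hit,np.round(tp*1e3,1),np.round(F,1),np.round(M,2),round(robot.read_time_s(),1),flush=True)
    if tp[2]<.091 or robot.read_time_s()>45: break
E
python3 ins2.py
```

```text
(-0.8, -0.8, 0) False [561.8 137.1  83. ] [-1.3 -5.5  2.1] [-0.92  0.17 -0.06] 33.7
```

It went straight in, to the nominal home height (TCP 83 mm). Now I'll press against the spring and watch the force.

```bash
python3 - <<'E'
from h import *
for z in (.081,.079,.0775,.0765,.0755,.0745):
    hit=robot.movel([.5618,.1368,z],vel=.03,contact_N=14);robot.pause(.15)
    F=robot.read_contact_force();tp=robot.read_tool_pos()
    print(z,hit,np.round(tp*1e3,2),np.round(F,1),round(robot.read_finger_gap()*1e3,1),round(robot.read_time_s(),1))
    if F[2]>16: break
c=cap("side");u,v=map(int,proj(c,np.array([.562,.137,.09])));save(c,"pr.png",(u-40,v-30,u+40,v+30),8)
E
```

```text
0.081 False [561.83 136.95  81.2 ] [-2.3 -1.5  3.7] 24.9 34.1
0.079 False [561.9  136.96  79.3 ] [-2.5 -1.4  6.2] 25.1 34.5
0.0775 False [561.92 136.99  78.18] [-4.2 -2.8 11.2] 25.0 34.9
0.0765 False [562.07 137.01  78.02] [-6.8 -3.4 19.9] 24.9 35.3
```

View pics/pr.png

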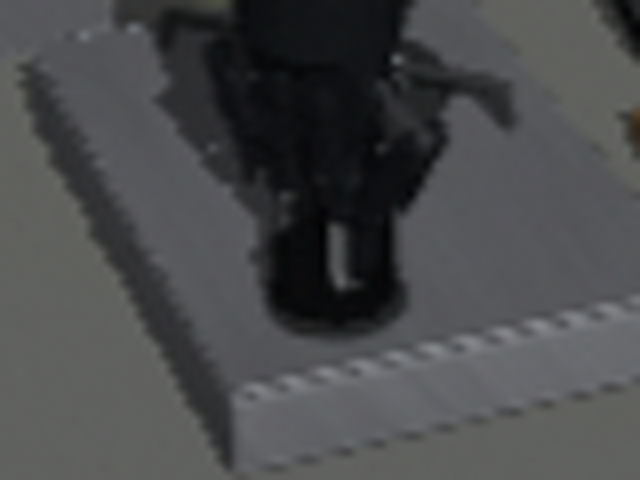

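The picture shows the knob seated at (335,290), flush over the collar. The force rose along the spring's range and then hit a hard stop at TCP 78 mm, exactly 5 mm below home. It is fully pressed and still held, so I'm handing in.

```bash
python3 -c "
from h import *
print(robot.read_contact_force(),robot.read_time_s());print(robot.finish_job())"
```

```text
[-6.7397176  -2.80830209 20.23263787] 35.3917
the job is handed in; nothing more can be done
None
```

I held the thermometer over the burner for over two seconds and laid it back in its place, then fitted the knob on the spindle and handed in at 35 s while still holding it fully pressed (about 20 N, at the end of its travel).

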